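Nest the syrup pans and lock them for the road

TASK

Pack up the syrup pans: swing the red keeper arm well aside, set the small blue pan down inside the large white pan with its handle lying in the notch in the large pan's rim, so that it stands fully home, flat on the large pan's floor, and then swing the keeper back shut over the small pan's handle. Feel for the notch and do not force anything, and leave the other things on the counter where they are.

Things in the scene. Friction and masses are not known exactly. Their poses are not given: they have to be found in the camera images.
- carrier: Plywood carrier board 200 x 240 x 10 mm, fixed to the counter; origin at the centre of its underside (counter level), x and y along its edges, z up. A large white pan with a blue rim is clamped on it, its axis through this origin; the pan cannot be lifted and does not turn under modest force.
- pan_seat (a point): Centre of the large pan's inner floor, 14 mm above the counter, on the pan's axis; axes as the carrier's. Inner radius 66 mm, outer 70 mm.
- rim_center (a point): Centre of the large pan's rim, 90 mm above the counter; axes as the carrier's. The large pan's own wooden handle (50 to 90 mm above the counter, out to radius 150 mm) points about 60 degrees from the carrier's +x towards its -y, 120 degrees from the notch.
- notch_side (a point): Point on the rim towards the carrier's -x, where the notch would ideally be. The notch (20 mm wide, square-edged, open upwards, bottom 62 mm above the counter) really lies anywhere within 0.2 rad of it either way about the pan's axis: see it, or feel for it by resting the small pan's handle on the rim and turning the small pan about that axis till it drops, 23 mm to home.
- keeper (a joint): Angle (rad) of the red keeper arm (16 mm wide, 94 to 102 mm above the counter, 115 mm long): 0 is shut, the arm along the carrier's -y across the notch side, barring the small pan's handle; it grows as the arm swings outward, clockwise from above; 1.57 is along the carrier's -x, stop at 2.0. Turns lightly (1 N at the knob), stays where left, starts nearly shut.
- keeper_knob (a point): Middle of the upright black knob on the keeper arm (cylinder 18 mm across, from 102 to 140 mm above the counter; this point 121 mm), 88 mm from the hinge axis.
- keeper_hinge (a point): Point on the keeper's upright hinge axis, 121 mm above the counter, at x = -85, y = +85 mm in the carrier's frame; axes as the carrier's. The steel post under it is 20 mm across.
- pan_center (a point): Centre, half-way up (37.5 mm), of the small blue pan's round bowl, outer radius 60, height 75, wall 3 mm, open top, lower edge chamfered in to radius 54 mm; 0.25 to 0.42 kg with handle. z up; the straight handle runs along this frame's -x. Fully home the pan stands on the large pan's floor, this point 51.5 mm above the counter.
- pan_grip (a point): Grip point on the small pan's black handle, 118 mm from the pan's axis, 60 mm above the pan's underside. The handle is a level bar 14 mm wide and 14 mm tall (53 to 67 mm above the pan's underside), running radially out to 145 mm from the pan's axis along this frame's -x. It may sag a little in the fingers, since the pan hangs to one side.
- tin_a: Bystander: blue and white tin, 90 mm across, 107 mm tall; origin at its underside.
- tin_b: Bystander: blue and white tin, 90 mm across, 107 mm tall; origin at its underside.
- tin_c: Bystander: small blue and white tin, 76 mm across, 87 mm tall; origin at its underside.
- mug: Bystander: white mug, 80 mm across, 90 mm tall; origin at its underside.
- spatula: Bystander: spatula lying flat along its x.
- waffles: Bystander: pile of three waffles, 100 mm across, 27 mm tall; origin at its underside.
Mind the look-alikes: they are no part of the job. What is shaped like the part that bears pan_center but pink is not meant.

How it is judged:
By the outcome, as a careful person would: the job done as asked, in the order asked, and still so for the second after the job is handed in, with the robot touching nothing.
It also fails if it takes over 72 s, if anything falls off the work surface, if the arm or the gripper's body presses on something with over 40 N, if the wrist force passes 120 N, or if a joint passes its speed limit or range.

ROBOT

A 7-joint arm with a two-finger parallel gripper is mounted at the origin on the work surface. World frame = base frame: x ahead of the robot, y to its left, z up, the work surface at z = 0. Lengths are in m, angles in rad, forces in N, time in s.
With the tool pointing down it reaches from about 0.425 to 0.875 m from the base axis. Payload 4.7 kg.
Tool frame: the origin (TCP) lies between the finger pads; the fingertips stand 14 mm ahead of it and the grasp point (between the pads) lies 5 mm behind it; z points along the fingers, y is the line along which they close (so a half turn about z gives the same grasp; the last joint's range is limited). The gripper opens to 87 mm and grips with 3 to 60 N. Pads are 19 mm wide; open, the fingers measure 117 mm over their backs; the gripper's body (75 mm by 190 mm) begins 51 mm behind the grasp point.
Start: joints at [1.2, 0.321, -0.07, 1.45, 0.023, 1.371, -0.057], TCP at [0.244, -0.602, 0.237] pointing down, gripper open.
Joint ranges: [-2.86, 2.86], [-0.3, 2.09], [-1.38, 1.24], [0.06, 2.45], [-1.56, 4.7], [0.09, 2.05], [-2.69, 2.69]. Speed limits (rad/s): [2.57, 2.57, 3.14, 3.14, 3.14, 3.14, 3.14].

INTERFACE

Orientations are given as a rotation vector (axis times angle).
In Python, from bench import ctrl gives the robot as it stands.
- The arm moves only by the tool step_arm, never from a script. Its argument "commands" is a list of rows, each an object with "travel": the shift along the tool's x, y, z in m, a list of three; "turn": the turn, a rotation vector about the tool's x, y, z in degrees, a list of three. A call has 1 to 5 rows; each row is the pose to reach, as a shift and turn from the pose commanded when the call began, along the tool's axes at that moment; what a row does not reach only later rows make up. A row lasts 1/10 s, in which the tool goes at most 50 mm and 8.59 degrees, less where a joint would pass 70% of its speed; a pose out of reach is approached as far as the arm can. A call with a gripper value outside its range is refused whole. "gripper" is the opening, from 0 (shut) to 1 (fully open), set as the call begins (left out, the last holds). The fingers move at their own pace and stop on an object; "force" is the grip in N (left out, the last holds). Time passes only in rows, so rows that repeat a pose let the fingers close. It gives the time, the measured TCP pose, the force, the opening and the grip force at its end, in the units of the state.
- ctrl.get_state(): the state, without advancing time (a new reading comes with each control period).
- ctrl.get_image(name): name is "scene" or "side" or "wrist"; returns the picture (420x560x3 uint8, red, green, blue); there is no depth.
- ctrl.camera_model(name): a dict with "fx", "fy", "cx", "cy" (pixels), "k1" (the pictures are not rectified: a ray, as slopes to the right and down, at radius r is drawn at 1 + k1 r^2 times it, then the intrinsics apply), "R" (3x3) and "t" (3): a world point X has camera coordinates R X + t; the wrist camera has in their place "T_tool_cam" (4x4, takes a point from camera to tool coordinates, whose origin is the TCP and whose axes are the flange's). Camera axes: x right, y down, z forward; pixel columns grow to the right and rows downward; lengths in m; the calibration is good to about 2 mm. A picture is of the moment at which its call begins: read the wrist's pose just before it. camera_model takes no time and is no camera call.
- ctrl.close_job(): hands the job in; it is judged then, once.
The state is a dict: "time": time; "joint_positions": joint angles; "qd": joint speeds; "joint_torque": joint torques, N m; "position": TCP position; "tool_rot": TCP orientation; "ft_force": force on the tool from outside, world axes, zero at the start; "torque": the same for the moment, N m; "grip_width": opening from 0.0 (shut) to 1.0 (fully open); "grip_force": force on a finger pad.
Only numpy, scipy, OpenCV 4.12 (cv2) and the standard library are available. Lean on these libraries where they do the work, as an engineer would, in place of code of your own. Each camera call takes 0.05 s, during which the arm holds its last target. There are 200 camera calls.

## Working session

There is one attempt and no reset: what is moved stays moved. The work goes in short steps, Python scripts to look and compute and a tool call to move; the robot and the scene stay as the last step left them, time stands still between calls to the robot, and variables do not carry over. Pictures are saved under pics/ and viewed, at most 10 in all, crops included, and the job is handed in when it is done.

Besides the shell and the picture viewer there is one more tool, called after "Emit:" as name([rows], argument=value, ...), one row to a line, values as JSON. step_arm: Moves the arm, as the interface text tells. Its arguments: {"type":"object","properties":{"commands":{"type":"array"},"gripper":{"type":"number"},"force":{"type":"number"}},"required":["commands"]}

```bash
ls; mkdir -p pics
python3 - <<'E'
from bench import ctrl
import cv2,numpy as np
s=ctrl.get_state();print(s['time'],s['position'],s['tool_rot'])
a=[]
for n in("scene","side"):
    im=ctrl.get_image(n)[:,:,::-1];cv2.imwrite(f"pics/{n}0.png",im)
    m=ctrl.camera_model(n);print(n,m)
print(ctrl.camera_model("wrist"))
E
```

```text
pics
0.0 [ 0.24372131 -0.60200109  0.23542919] [-3.08178581e+00 -6.00336252e-01  7.50831611e-04]
scene {'fx': 396.4252038572914, 'fy': 396.4252038572914, 'cx': 284.12701090851203, 'cy': 206.78642346697507, 'k1': 0.0022925051036118012, 'R': array([[ 0.25200211,  0.96767253, -0.01023821],
       [ 0.81487341, -0.21789295, -0.53712568],
       [-0.52199259,  0.12701396, -0.84344009]]), 't': array([-0.0867787 , -0.38026029,  1.5752861 ])}
side {'fx': 400.2346530965411, 'fy': 400.2346530965411, 'cx': 282.7026620073716, 'cy': 215.64571349167824, 'k1': -0.048591191076171866, 'R': array([[-0.98958558, -0.14245861, -0.02063808],
       [-0.06496955,  0.56997192, -0.81909155],
       [ 0.12844977, -0.80922034, -0.57329146]]), 't': array([0.53838081, 0.13072545, 1.21867409])}
{'fx': 361.9965822610196, 'fy': 361.9965822610196, 'cx': 283.48607258223626, 'cy': 211.58477633563797, 'k1': -0.05147643416685734, 'T_tool_cam': array([[ 5.76966584e-05, -9.59425445e-01, -2.81962432e-01,
         7.74182442e-02],
       [ 9.99999973e-01, -7.86734875e-06,  2.31395335e-04,
        -4.25688025e-05],
       [-2.24224869e-04, -2.81962438e-01,  9.59425418e-01,
        -1.47891267e-01],
       [ 0.00000000e+00,  0.00000000e+00,  0.00000000e+00,
         1.00000000e+00]])}
```

View pics/scene0.png

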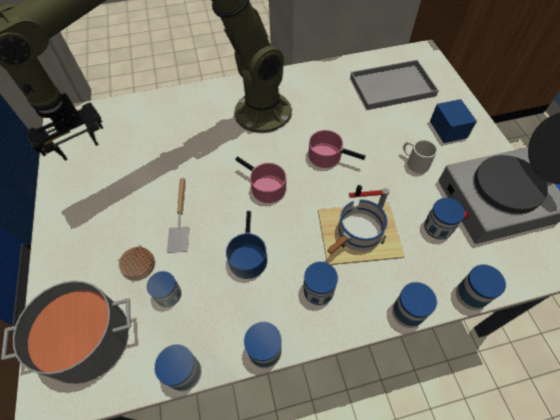

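View pics/side0.png

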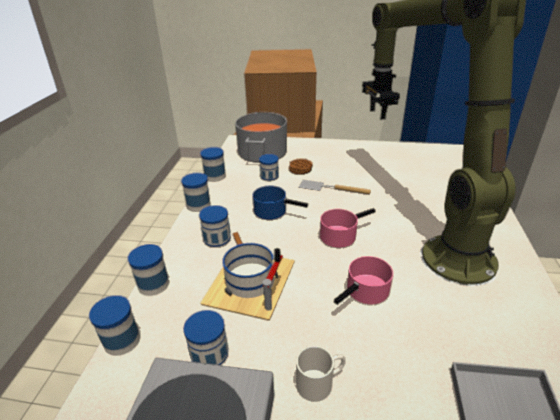

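The blue pan is at scene pixel (247,255) with its black handle up to (249,213). The pink look-alikes are at (268,182) and (325,149). Only the first is blue, so it is the one meant. The white pan is at (363,223) on the plywood, with the red keeper at (368,194), its knob at (358,190) and its hinge at (385,193). I'll measure these and check them in an enlarged crop.

```bash
cat > h.py <<'E'
from bench import ctrl
import cv2,numpy as np
from scipy.spatial.transform import Rotation as Ro
def ray(n,px,pose=None):
    m=ctrl.camera_model(n)
    K=np.array([[m['fx'],0,m['cx']],[0,m['fy'],m['cy']],[0,0,1]])
    u=cv2.undistortPoints(np.array(px,float).reshape(-1,1,2),K,np.array([m['k1'],0,0,0,0]))[:,0]
    d=np.c_[u,np.ones(len(u))]
    if n=='wrist':
        p,r=pose;R=Ro.from_rotvec(r).as_matrix();T=m['T_tool_cam']
        return p+R@T[:3,3],d@(R@T[:3,:3]).T
    return -m['R'].T@m['t'],d@m['R']
def plane(n,px,z,pose=None):
    o,d=ray(n,px,pose);return o+d*((z-o[2])/d[:,2])[:,None]
def tri(rays):
    A=np.zeros((3,3));b=np.zeros(3)
    for o,d in rays:
        d=d/np.linalg.norm(d);P=np.eye(3)-np.outer(d,d);A+=P;b+=P@o
    x=np.linalg.solve(A,b)
    return x,[np.linalg.norm(np.cross(x-o,d/np.linalg.norm(d))) for o,d in rays]
def circ(P):
    A=np.c_[2*P[:,:2],np.ones(len(P))];s=np.linalg.lstsq(A,(P[:,:2]**2).sum(1),rcond=None)[0]
    return s[:2],np.sqrt(s[2]+s[0]**2+s[1]**2)
def two(p,q): 
    o1,d1=ray('scene',[p]);o2,d2=ray('side',[q]);return tri([(o1,d1[0]),(o2,d2[0])])
E
python3 - <<'E'
from h import *
for nm,p,q in [("pan rim mid",(247,248),(269,195)),("handle tip",(249,213),(307,205)),("knob",(358,190),(278,255)),("hinge top",(385,191),(267,287)),("lgrim",(363,215),(249,258))]:
    x,e=two(p,q);print(nm,x.round(3),np.round(e,4))
a=cv2.imread('pics/scene0.png');b=cv2.imread('pics/side0.png')
c1=cv2.resize(a[170:290,200:430],None,fx=3.4,fy=3.4,interpolation=cv2.INTER_CUBIC)[:, :782]
cv2.imwrite('pics/crop1.png',c1)
# wood board mask corners
hsv=cv2.cvtColor(a,cv2.COLOR_BGR2HSV)
m=cv2.inRange(hsv,(12,70,120),(28,255,255));m[:, :300]=0;m[:190]=0;m[290:]=0;m[:,420:]=0
pts=cv2.findNonZero(m);r=cv2.minAreaRect(pts);hull=cv2.convexHull(pts)
ap=cv2.approxPolyDP(hull,6,True)[:,0];print(ap, plane('scene',ap,0.01).round(3))
E
```

```text
pan rim mid [ 0.616 -0.182  0.073] [0.0012 0.0012]
handle tip [ 0.484 -0.153  0.057] [0.0037 0.0037]
knob [0.529 0.187 0.118] [0.0021 0.0021]
hinge top [0.541 0.279 0.091] [0.0009 0.0009]
lgrim [0.609 0.18  0.095] [0.001 0.001]
[[403 256]
 [329 263]
 [318 211]
 [387 203]] [[0.733 0.277 0.01 ]
 [0.697 0.05  0.01 ]
 [0.51  0.073 0.01 ]
 [0.539 0.304 0.01 ]]
```

View pics/crop1.png

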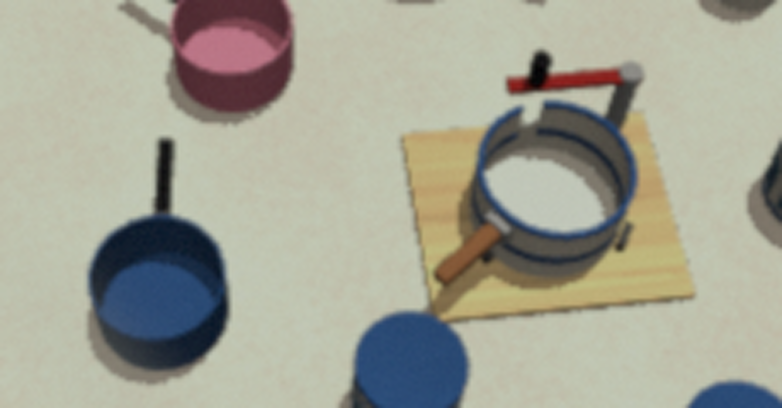

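The crop confirms the only blue pan with a black handle. The notch gap in the white pan's rim is at about scene (356,202). Next I'll move the wrist camera over the blue pan, then over the carrier.

```bash
cat >> h.py <<'E'
def go(p,yaw,tilt=0.):
    "travel/turn from present pose to world p, yaw deg; tilt deg about tool y"
    s=ctrl.get_state();R0=Ro.from_rotvec(s['tool_rot'])
    R=Ro.from_euler('z',yaw,degrees=True)*Ro.from_euler('x',180,degrees=True)*Ro.from_euler('y',tilt,degrees=True)
    print('t',round(s['time'],2),'pos',s['position'].round(4),'F',s['ft_force'].round(1),'w',round(float(s['grip_width']),3),'travel',R0.inv().apply(np.array(p)-s['position']).round(4),'turn',np.rad2deg((R0.inv()*R).as_rotvec()).round(2))
E
python3 - <<'E'
from h import *
go([.55,-.17,.30],-12)
E
```

```text
t 0.1 pos [ 0.2438 -0.602   0.2356] F [ 0.6 -0.8 -0.5] w 0.999 travel [ 0.446  -0.2856 -0.064 ] turn [-1.000e-01  3.000e-02  3.405e+01]
```

Emit:
step_arm([
  {"travel": [0.22,-0.14,-0.064],"turn": [0,0,0]},
  {"travel": [0.22,-0.14,-0.064],"turn": [0,0,0]},
  {"travel": [0.22,-0.14,-0.064],"turn": [0,0,0]},
  {"travel": [0.22,-0.14,-0.064],"turn": [0,0,0]},
  {"travel": [0.22,-0.14,-0.064],"turn": [0,0,0]},
])

```text
time: 0.6
position: [0.3856, -0.4029, 0.2963]
tool_rot: [-3.083, -0.6, 0.001]
ft_force: [0.0, 0.1, -1.0]
grip_width: 1.004
grip_force: 0.0
```

Emit:
step_arm([
  {"travel": [0.21,-0.135,0],"turn": [0,0,34]},
  {"travel": [0.21,-0.135,0],"turn": [0,0,34]},
  {"travel": [0.21,-0.135,0],"turn": [0,0,34]},
  {"travel": [0.21,-0.135,0],"turn": [0,0,34]},
  {"travel": [0.21,-0.135,0],"turn": [0,0,34]},
])

```text
time: 1.1
position: [0.5185, -0.2153, 0.2959]
tool_rot: [3.123, -0.336, -0.001]
ft_force: [0.4, -0.5, 0.3]
grip_width: 0.999
grip_force: 0.0
```

Emit:
step_arm([
  {"travel": [0,0,0],"turn": [0,0,0]},
  {"travel": [0,0,0],"turn": [0,0,0]},
])

```text
time: 1.3
position: [0.5187, -0.2145, 0.2957]
tool_rot: [-3.125, 0.321, 0.001]
ft_force: [-0.7, -1.5, -0.1]
grip_width: 1.0
grip_force: 0.0
```

```bash
cat >> h.py <<'E'
def snap(name):
    s=ctrl.get_state();im=ctrl.get_image('wrist')[:,:,::-1].copy();cv2.imwrite(f'pics/{name}.png',im)
    np.save(f'pics/{name}.npy',np.r_[s['position'],s['tool_rot']]);print('t',s['time'],s['position'].round(4),s['ft_force'].round(1));return im
def pose(name):
    v=np.load(f'pics/{name}.npy');return v[:3],v[3:]
E
python3 - <<'E'
from h import *
snap('w1'); go([.57,.15,.32],-8)
E
```

```text
t 1.3 [ 0.5187 -0.2145  0.2957] [-0.7 -1.5 -0.1]
t 1.35 pos [ 0.5179 -0.2163  0.2956] F [ 0.2  0.6 -0.8] w 0.999 travel [-0.0246 -0.3692 -0.0246] turn [ 0.03  0.07 -3.91]
```

View pics/w1.png

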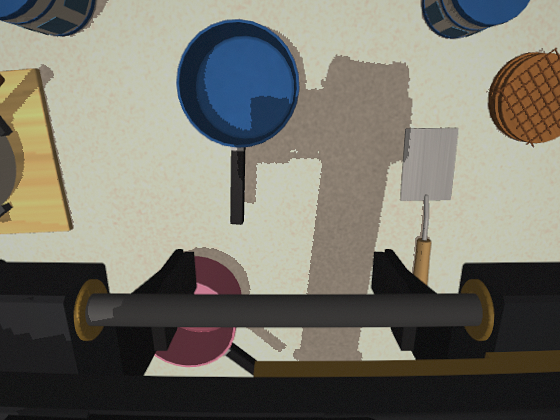

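The picture shows the blue pan's rim centred near (238,84) and its handle from (238,147) to (237,223). The spatula is at (430,165). Next is the view over the carrier.

Emit:
step_arm([
  {"travel": [-0.025,-0.19,-0.025],"turn": [0,0,-4]},
  {"travel": [-0.025,-0.19,-0.025],"turn": [0,0,-4]},
  {"travel": [-0.025,-0.19,-0.025],"turn": [0,0,-4]},
  {"travel": [-0.025,-0.19,-0.025],"turn": [0,0,-4]},
  {"travel": [-0.025,-0.19,-0.025],"turn": [0,0,-4]},
])

```text
time: 1.85
position: [0.5333, -0.0187, 0.3225]
tool_rot: [-3.133, 0.204, -0.003]
ft_force: [-0.4, -0.4, 0.0]
grip_width: 1.004
grip_force: 0.0
```

Emit:
step_arm([
  {"travel": [0,-0.18,0],"turn": [0,0,0]},
  {"travel": [0,-0.18,0],"turn": [0,0,0]},
  {"travel": [0,-0.18,0],"turn": [0,0,0]},
  {"travel": [0,-0.18,0],"turn": [0,0,0]},
  {"travel": [0,-0.18,0],"turn": [0,0,0]},
])

```text
time: 2.35
position: [0.5575, 0.1569, 0.3207]
tool_rot: [-3.132, 0.209, 0.002]
ft_force: [0.7, -0.6, 0.5]
grip_width: 0.999
grip_force: 0.0
```

Run:
```python
from h import *
im=snap('w2')
for n,z in(('w1',.075),):
    a=cv2.imread(f'pics/{n}.png');h=cv2.cvtColor(a,cv2.COLOR_BGR2HSV)
    m=cv2.inRange(h,(100,90,30),(125,255,255));m[:,:160]=0;m[:,320:]=0;m[200:]=0
    c=max(cv2.findContours(m,cv2.RETR_EXTERNAL,cv2.CHAIN_APPROX_NONE)[0],key=cv2.contourArea)
    P=plane('wrist',c[:,0],z,pose(n));print('pan',circ(P),cv2.fitEllipse(c))
    hm=(a.max(2)<70).astype(np.uint8)*255;hm[:150]=0;hm[228:]=0;hm[:,:215]=0;hm[:,247:]=0
    c=max(cv2.findContours(hm,cv2.RETR_EXTERNAL,cv2.CHAIN_APPROX_NONE)[0],key=cv2.contourArea)
    r=cv2.minAreaRect(c);b=cv2.boxPoints(r);print('handle',r,plane('wrist',b,.067,pose(n)).round(4))
```

```text
t 2.35 [0.5575 0.1569 0.3207] [ 0.7 -0.6  0.5]
pan (array([ 0.62214314, -0.19031643]), np.float64(0.0587711413323077)) ((237.4709014892578, 82.96698760986328), (120.70443725585938, 127.14469909667969), 165.31581115722656)
handle ((237.5, 187.0), (74.0, 13.0), 90.0) [[ 0.562  -0.168   0.067 ]
 [ 0.5593 -0.1812  0.067 ]
 [ 0.4808 -0.1625  0.067 ]
 [ 0.4837 -0.1485  0.067 ]]
```

View pics/w2.png

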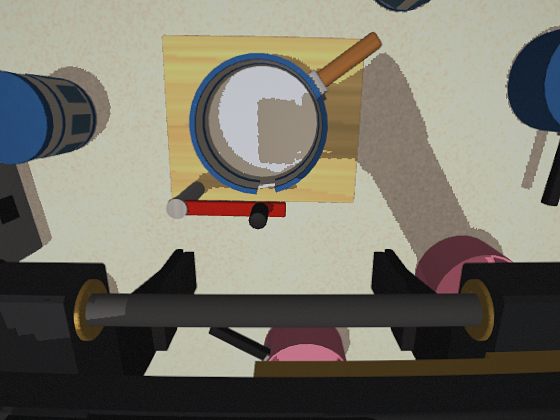

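The notch gap shows at about (267,184) in the rim centred at (258,123). The keeper arm is red, with its hinge at (177,208) and knob top at (260,212). Computing positions now.

Run:
```python
from h import *
n='w2';po=pose(n);a=cv2.imread('pics/w2.png');h=cv2.cvtColor(a,cv2.COLOR_BGR2HSV)
m=cv2.inRange(h,(100,90,50),(125,255,255));m[:,:185]=0;m[:,332:]=0;m[198:]=0;m[:48]=0
pts=cv2.findNonZero(m)
c=cv2.convexHull(pts)
P=plane('wrist',c[:,0],.09,po);cc,r=circ(P);print('rim',cc,r)
Q=plane('wrist',pts[:,0],.09,po)[:,:2]-cc;rr=np.hypot(*Q.T);k=(rr>.064)&(rr<.072)
th=np.sort(np.rad2deg(np.arctan2(Q[k,1],Q[k,0]))%360);g=np.diff(th);i=np.argsort(g)[-3:];print('gaps',[(th[j].round(1),th[j+1].round(1)) for j in i])
w=cv2.inRange(h,(14,60,90),(28,255,255));w[:,:155]=0;w[:,372:]=0;w[:30]=0;w[207:]=0
hu=cv2.convexHull(cv2.findNonZero(w));ap=cv2.approxPolyDP(hu,8,True)[:,0];B=plane('wrist',ap,.01,po);print(ap.tolist(),B.round(4).tolist())
rd=cv2.inRange(h,(0,150,80),(6,255,255))|cv2.inRange(h,(174,150,80),(179,255,255));rd[:195]=0;rd[225:]=0;rd[:,:180]=0;rd[:,295:]=0
R=cv2.minAreaRect(cv2.findNonZero(rd));print('red',R);print(plane('wrist',cv2.boxPoints(R),.102,po).round(4).tolist())
kb=(a.max(2)<60).astype(np.uint8);kb[:198]=0;kb[235:]=0;kb[:,:243]=0;kb[:,278:]=0
q=cv2.findNonZero(kb);print('knob',cv2.boundingRect(q),plane('wrist',[(260,211)],.14,po).round(4))
print('knob bottom-ish', plane('wrist',[(258,219)],.14,po).round(4))
print('hinge',plane('wrist',[(177,208)],.102,po).round(4),plane('wrist',[(177,208)],.115,po).round(4))
print('knob tri scene/wrist:')
o1,d1=ray('scene',[(359,188)]);o2,d2=ray('wrist',[(258,220)],po);o3,d3=ray('side',[(278,251)]);print(tri([(o1,d1[0]),(o2,d2[0]),(o3,d3[0])]))
```

```text
rim [0.61718549 0.17587711] 0.07055684926615548
gaps [(np.float64(262.0), np.float64(262.8)), (np.float64(81.8), np.float64(82.6)), (np.float64(169.7), np.float64(186.6))]
[[371, 32], [352, 202], [172, 198], [163, 35]] [[0.7036, 0.0349, 0.01], [0.5015, 0.0744, 0.01], [0.5381, 0.3079, 0.01], [0.7333, 0.2768, 0.01]]
red ((234.94815063476562, 208.53976440429688), (100.18321990966797, 13.97668170928955), 1.1691393852233887)
[[0.5379, 0.2659, 0.102], [0.5529, 0.2624, 0.102], [0.5368, 0.1584, 0.102], [0.5216, 0.1607, 0.102]]
knob (249, 202, 28, 27) [[0.5419 0.1818 0.14  ]]
knob bottom-ish [[0.5343 0.1849 0.14  ]]
hinge [[0.546  0.2725 0.102 ]] [[0.5492 0.2681 0.115 ]]
knob tri scene/wrist:
(array([0.53015194, 0.18669535, 0.1313063 ]), [np.float64(0.0033388636573857956), np.float64(0.0007671723898397922), np.float64(0.003404190670595469)])
```

Run:
```python
from h import *
go([.5325,.1855,.19],20)
print(plane('scene',[(422,148)],.09))
```

```text
t 2.4 pos [0.558  0.1535 0.3206] F [-1.4 -0.3 -0.9] w 1.0 travel [-0.0295 -0.0283  0.1306] turn [  0.     0.06 -27.85]
[[0.4062917  0.46872823 0.09      ]]
```

Emit:
step_arm([
  {"travel": [-0.03,-0.029,0.13],"turn": [0,0,-28]},
  {"travel": [-0.03,-0.029,0.13],"turn": [0,0,-28]},
  {"travel": [-0.03,-0.029,0.13],"turn": [0,0,-28]},
  {"travel": [-0.03,-0.029,0.13],"turn": [0,0,-28]},
  {"travel": [-0.03,-0.029,0.13],"turn": [0,0,-28]},
], gripper=0.65)

```text
time: 2.9
position: [0.5324, 0.1823, 0.1896]
tool_rot: [3.093, 0.54, -0.004]
ft_force: [0.4, 0.3, 0.8]
grip_width: 0.679
grip_force: 0.0
```

Run:
```python
from h import *
for i in range(3):
    snap('w3')
go([.5325,.1855,.125],20)
```

```text
t 2.9 [0.5324 0.1823 0.1896] [0.4 0.3 0.8]
t 2.95 [0.5333 0.1828 0.1909] [-0.2 -0.4  0.4]
t 3.0 [0.5337 0.1834 0.1916] [-0.3  0.6 -0.2]
t 3.05 pos [0.5338 0.184  0.192 ] F [0.3 0.1 0.1] w 0.653 travel [-0.0008 -0.0019  0.067 ] turn [ 0.07 -0.09 -0.21]
```

View pics/w3.png

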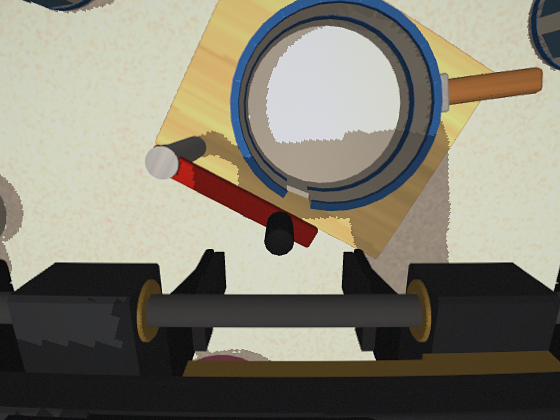

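The knob top is at (279,240), between the fingers at (213,275) and (355,275). The notch is at (298,190). I'll check knob alignment and refine the rim and notch from this closer view.

Run:
```python
from h import *
po=pose('w3');a=cv2.imread('pics/w3.png');h=cv2.cvtColor(a,cv2.COLOR_BGR2HSV)
m=cv2.inRange(h,(100,90,50),(125,255,255));m[:,:225]=0;m[:,447:]=0;m[215:]=0;m[:2]=0
pts=cv2.findNonZero(m);c=cv2.convexHull(pts)[:,0];c=c[c[:,1]>25]
P=plane('wrist',c,.09,po);cc,r=circ(P);print('rim',cc,r)
Q=plane('wrist',pts[:,0],.09,po)[:,:2]-cc;rr=np.hypot(*Q.T);k=(rr>.064)&(rr<.072)
th=np.sort(np.rad2deg(np.arctan2(Q[k,1],Q[k,0]))%360);g=np.diff(th);i=np.argsort(g)[-3:];print('gaps',[(th[j].round(1),th[j+1].round(1)) for j in i])
# knob top circle
print('knob top',plane('wrist',[(279,243)],.14,po).round(4),'hinge',plane('wrist',[(162,162)],.105,po).round(4))
# rim centre height check: triangulate notch centre from w2 and w3
p2=pose('w2');o,d=ray('wrist',[(267,184)],p2);o3,d3=ray('wrist',[(298,189)],po);print('notch tri',tri([(o,d[0]),(o3,d3[0])]))
```

```text
rim [0.61714528 0.17582846] 0.070746572897964
gaps [(np.float64(21.3), np.float64(23.0)), (np.float64(15.8), np.float64(19.1)), (np.float64(169.6), np.float64(186.0))]
knob top [[0.5324 0.1857 0.14  ]] hinge [[0.5468 0.2723 0.105 ]]
notch tri (array([0.55096867, 0.17739358, 0.06209293]), [np.float64(0.00024751733190227156), np.float64(0.00024751733190222304)])
```

Emit:
step_arm([
  {"travel": [-0.001,-0.002,0.04],"turn": [0,0,0]},
  {"travel": [-0.001,-0.002,0.067],"turn": [0,0,0]},
  {"travel": [-0.001,-0.002,0.067],"turn": [0,0,0]},
  {"travel": [-0.001,-0.002,0.067],"turn": [0,0,0]},
])

```text
time: 3.45
position: [0.5316, 0.1872, 0.1251]
tool_rot: [-3.094, -0.545, -0.002]
ft_force: [0.7, 0.2, -0.2]
grip_width: 0.65
grip_force: 0.0
```

Emit:
step_arm([
  {"travel": [0,0,0],"turn": [0,0,0]},
  {"travel": [0,0,0],"turn": [0,0,0]},
  {"travel": [0,0,0],"turn": [0,0,0]},
  {"travel": [0,0,0],"turn": [0,0,0]},
], gripper=0.1, force=10)

```text
time: 3.85
position: [0.5311, 0.1877, 0.1248]
tool_rot: [3.093, 0.547, 0.002]
ft_force: [-0.3, 0.1, -0.4]
grip_width: 0.376
grip_force: 0.0
```

Run:
```python
from h import *
s=ctrl.get_state();print(s['time'],s['position'],s['ft_force'],s['grip_width'],s['grip_force'])
H=np.array([.5465,.2723]);d=s['position'][:2]-H;print(np.hypot(*d), np.arctan2(-d[0],-d[1])-np.deg2rad(8.9))
psi=np.deg2rad(-8.9)
def P(t):return H+.088*np.array([np.cos(psi)*-np.sin(t)+np.sin(psi)*np.cos(t), -np.sin(psi)*np.sin(t)-np.cos(psi)*np.cos(t)])
R=Ro.from_rotvec(s['tool_rot'])
t=np.linspace(0,1.95,16)
for k in range(3):
    print([R.inv().apply(np.r_[P(x)-P(t[5*k]),0])[:2].round(4).tolist() for x in t[5*k+1:5*k+6]])
print(P(0))
```

```text
3.85 [0.53111572 0.18774396 0.12479485] [-0.29861995  0.05895895 -0.44364224] 0.3757279760602684 0.0
0.08594416450668625 0.02463884003533201
[[-0.0096, -0.0062], [-0.0184, -0.0135], [-0.0261, -0.022], [-0.0326, -0.0313], [-0.0379, -0.0415]]
[[-0.0039, -0.0107], [-0.0064, -0.0219], [-0.0075, -0.0333], [-0.007, -0.0447], [-0.0051, -0.056]]
[[0.0034, -0.0109], [0.0081, -0.0213], [0.0142, -0.031], [0.0215, -0.0398], [0.0298, -0.0476]]
[0.53288549 0.18535953]
```

Emit:
step_arm([
  {"travel": [0.001,0.002,0],"turn": [0,0,0]},
  {"travel": [0.001,0.002,0],"turn": [0,0,0]},
  {"travel": [0.001,0.002,0],"turn": [0,0,0]},
  {"travel": [0.001,0.002,0],"turn": [0,0,0]},
])

```text
time: 4.25
position: [0.5326, 0.186, 0.1242]
tool_rot: [3.093, 0.546, 0.001]
ft_force: [-0.1, -0.5, 0.5]
grip_width: 0.201
grip_force: 10.0
```

Emit:
step_arm([
  {"travel": [-0.0096,-0.0062,0],"turn": [0,0,0]},
  {"travel": [-0.0184,-0.0135,0],"turn": [0,0,0]},
  {"travel": [-0.026,-0.022,0],"turn": [0,0,0]},
  {"travel": [-0.0325,-0.0315,0],"turn": [0,0,0]},
  {"travel": [-0.038,-0.0415,0],"turn": [0,0,0]},
])

```text
time: 4.75
position: [0.48, 0.2098, 0.1237]
tool_rot: [3.089, 0.544, -0.006]
ft_force: [-2.0, -6.6, 4.2]
grip_width: 0.2
grip_force: 10.0
```

Emit:
step_arm([
  {"travel": [-0.004,-0.0107,0],"turn": [0,0,0]},
  {"travel": [-0.0065,-0.022,0],"turn": [0,0,0]},
  {"travel": [-0.0075,-0.0333,0],"turn": [0,0,0]},
  {"travel": [-0.007,-0.0447,0],"turn": [0,0,0]},
  {"travel": [-0.005,-0.056,0],"turn": [0,0,0]},
])

```text
time: 5.25
position: [0.4574, 0.2637, 0.1236]
tool_rot: [3.093, 0.547, -0.002]
ft_force: [-0.5, -3.3, -2.5]
grip_width: 0.201
grip_force: 10.0
```

Emit:
step_arm([
  {"travel": [0.0035,-0.011,0],"turn": [0,0,0]},
  {"travel": [0.008,-0.0213,0],"turn": [0,0,0]},
  {"travel": [0.0142,-0.031,0],"turn": [0,0,0]},
  {"travel": [0.0215,-0.04,0],"turn": [0,0,0]},
  {"travel": [0.029,-0.047,0],"turn": [0,0,0]},
])

```text
time: 5.75
position: [0.4699, 0.3182, 0.1239]
tool_rot: [-3.093, -0.547, 0.001]
ft_force: [-1.1, -1.9, -2.8]
grip_width: 0.206
grip_force: 10.0
```

Emit:
step_arm([
  {"travel": [0,0,0],"turn": [0,0,0]},
  {"travel": [0,0,0],"turn": [0,0,0]},
  {"travel": [0,0,0],"turn": [0,0,0]},
  {"travel": [0,0,0],"turn": [0,0,0]},
  {"travel": [0,0,0],"turn": [0,0,0]},
], gripper=0.65)

```text
time: 6.25
position: [0.4699, 0.3169, 0.1244]
tool_rot: [3.094, 0.546, 0.001]
ft_force: [-0.6, -0.8, 0.9]
grip_width: 0.568
grip_force: 0.0
```

Emit:
step_arm([
  {"travel": [0,0,0],"turn": [0,0,0]},
  {"travel": [0,0,-0.05],"turn": [0,0,0]},
  {"travel": [0,0,-0.1],"turn": [0,0,0]},
  {"travel": [0,0,-0.14],"turn": [0,0,0]},
  {"travel": [0,0,-0.14],"turn": [0,0,0]},
])

```text
time: 6.75
position: [0.4719, 0.3194, 0.2706]
tool_rot: [-3.09, -0.546, -0.017]
ft_force: [0.2, 0.5, -0.8]
grip_width: 0.647
grip_force: 0.0
```

Run:
```python
from h import *
a=ctrl.get_image('scene')[:,:,::-1];cv2.imwrite('pics/s2.png',a)
h=cv2.cvtColor(a,cv2.COLOR_BGR2HSV)
rd=cv2.inRange(h,(0,170,90),(5,255,255))|cv2.inRange(h,(175,170,90),(179,255,255));rd[:130]=0;rd[215:]=0;rd[:,330:][:,120:]=0;rd[:,:340]=0
c=max(cv2.findContours(rd,cv2.RETR_EXTERNAL,cv2.CHAIN_APPROX_NONE)[0],key=cv2.contourArea)
r=cv2.minAreaRect(c);print(r,plane('scene',cv2.boxPoints(r),.1).round(3).tolist())
go([.5075,-.1616,.30],-14)
```

```text
Traceback (most recent call last):
ValueError: max() iterable argument is empty
```

Run:
```python
from h import *
go([.50,-.1616,.24],-14)
a=ctrl.get_image('side')[:,:,::-1];cv2.imwrite('pics/sd2.png',a)
h=cv2.cvtColor(a,cv2.COLOR_BGR2HSV)
rd=cv2.inRange(h,(0,150,70),(8,255,255))|cv2.inRange(h,(172,190,70),(179,255,255));rd[:240]=0;rd[340:]=0;rd[:,:240]=0;rd[:,335:]=0
c=max(cv2.findContours(rd,cv2.RETR_EXTERNAL,cv2.CHAIN_APPROX_NONE)[0],key=cv2.contourArea)
r=cv2.minAreaRect(c);print(r,plane('side',cv2.boxPoints(r),.1).round(3).tolist())
```

```text
t 6.8 pos [0.4709 0.3183 0.2674] F [-0.3 -0.6 -0.7] w 0.652 travel [-0.1372  0.4608  0.0263] turn [-0.13 -0.34 34.04]
((279.5411376953125, 291.2300720214844), (25.19890022277832, 5.8307318687438965), 30.465543746948242) [[0.539, 0.29, 0.1], [0.535, 0.271, 0.1], [0.475, 0.308, 0.1], [0.48, 0.325, 0.1]]
```

Emit:
step_arm([
  {"travel": [-0.069,0.23,0],"turn": [0,0,0]},
  {"travel": [-0.069,0.23,0],"turn": [0,0,0]},
  {"travel": [-0.069,0.23,0],"turn": [0,0,0]},
  {"travel": [-0.069,0.23,0],"turn": [0,0,0]},
  {"travel": [-0.069,0.23,0],"turn": [0,0,0]},
])

```text
time: 7.35
position: [0.4825, 0.0735, 0.2622]
tool_rot: [3.094, 0.542, -0.005]
ft_force: [0.4, -0.3, -0.7]
grip_width: 0.652
grip_force: 0.0
```

Emit:
step_arm([
  {"travel": [-0.069,0.231,0.026],"turn": [0,0,34]},
  {"travel": [-0.069,0.231,0.026],"turn": [0,0,34]},
  {"travel": [-0.069,0.231,0.026],"turn": [0,0,34]},
  {"travel": [-0.069,0.231,0.026],"turn": [0,0,34]},
  {"travel": [-0.069,0.231,0.026],"turn": [0,0,34]},
])

```text
time: 7.85
position: [0.4963, -0.1664, 0.2357]
tool_rot: [3.117, -0.39, -0.005]
ft_force: [0.3, -0.4, 0.1]
grip_width: 0.649
grip_force: 0.0
```

Emit:
step_arm([
  {"travel": [0,0,0],"turn": [0,0,0]},
  {"travel": [0,0,0],"turn": [0,0,0]},
  {"travel": [0,0,0],"turn": [0,0,0]},
])

```text
time: 8.15
position: [0.4977, -0.1618, 0.2371]
tool_rot: [-3.118, 0.379, 0.003]
ft_force: [0.4, 0.3, 0.6]
grip_width: 0.649
grip_force: 0.0
```

Run:
```python
from h import *
a=snap('w4');n='w4';po=pose(n);h=cv2.cvtColor(a,cv2.COLOR_BGR2HSV)
m=cv2.inRange(h,(100,90,30),(125,255,255));
c=[x for x in cv2.findContours(m,cv2.RETR_EXTERNAL,cv2.CHAIN_APPROX_NONE)[0] if cv2.contourArea(x)>3000]
for x in c:
    P=plane('wrist',x[:,0],.075,po);print('blue',cv2.boundingRect(x),circ(P))
hm=(a.max(2)<70).astype(np.uint8)*255;hm[260:]=0
for x in cv2.findContours(hm,cv2.RETR_EXTERNAL,cv2.CHAIN_APPROX_NONE)[0]:
    if cv2.contourArea(x)>400:
        r=cv2.minAreaRect(x);print('blk',r,plane('wrist',cv2.boxPoints(r),.067,po)[:,:2].round(4).tolist())
go([.5075,-.1616,.07],-14)
```

```text
t 8.15 [ 0.4977 -0.1618  0.2371] [0.4 0.3 0.6]
blue (206, 0, 150, 118) (array([ 0.61366639, -0.18794982]), np.float64(0.05368148551788049))
blk ((280.0, 164.0), (94.0, 16.0), 90.0) [[0.5658, -0.1684], [0.5626, -0.1816], [0.4814, -0.1619], [0.4849, -0.1477]]
blk ((280.5, 56.5), (113.0, 143.0), 90.0) [[0.6662, -0.1422], [0.6389, -0.2525], [0.5529, -0.2354], [0.5821, -0.1171]]
t 8.2 pos [ 0.4979 -0.1615  0.2375] F [-0.1 -0.2  0.1] w 0.649 travel [ 0.0095 -0.0021  0.1675] turn [-0.03  0.07  0.2 ]
```

View pics/w4.png

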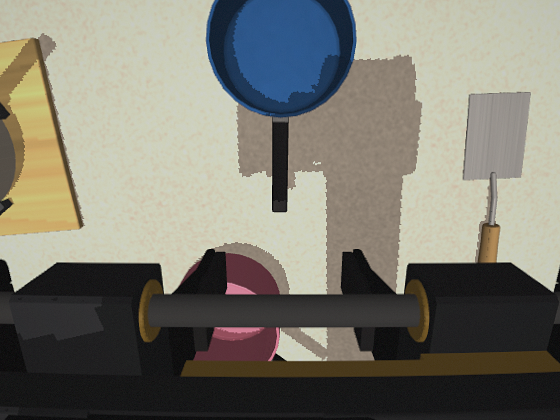

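Handle runs (280,118)–(280,212), centred between the fingers. The pink pan at (235,300) is close to the left finger, so I'll check that clearance.

Run:
```python
from h import *
a=cv2.imread('pics/scene0.png');h=cv2.cvtColor(a,cv2.COLOR_BGR2HSV)
m=cv2.inRange(h,(160,60,50),(179,255,255));m[:,:240]=0;m[:,295:]=0
c=max(cv2.findContours(m,cv2.RETR_EXTERNAL,cv2.CHAIN_APPROX_NONE)[0],key=cv2.contourArea)
print(cv2.boundingRect(c));x,y,w,hh=cv2.boundingRect(c)
print('rim c',plane('scene',[(x+w/2,y+13),(x,y+14),(x+w,y+14)],.075).round(3))
ps=plane('wrist',[(200,262),(250,245),(288,300)],.075,pose('w4'));print(ps.round(3))
go([.5093,-.1613,.10],-14)
```

```text
(250, 163, 36, 40)
rim c [[ 0.375 -0.062  0.075]
 [ 0.363 -0.12   0.075]
 [ 0.394 -0.006  0.075]]
[[ 0.455 -0.071  0.075]
 [ 0.46  -0.121  0.075]
 [ 0.397 -0.141  0.075]]
t 8.2 pos [ 0.4979 -0.1615  0.2375] F [-0.1 -0.2  0.1] w 0.649 travel [ 0.0111 -0.0029  0.1375] turn [-0.03  0.07  0.2 ]
```

Emit:
step_arm([
  {"travel": [0.011,-0.003,0.05],"turn": [0,0,0]},
  {"travel": [0.011,-0.003,0.1],"turn": [0,0,0]},
  {"travel": [0.011,-0.003,0.14],"turn": [0,0,0]},
  {"travel": [0.011,-0.003,0.17],"turn": [0,0,0]},
  {"travel": [0.011,-0.003,0.182],"turn": [0,0,0]},
])

```text
time: 8.7
position: [0.5073, -0.1608, 0.053]
tool_rot: [-3.117, 0.377, 0.008]
ft_force: [-0.3, 0.2, 0.1]
grip_width: 0.651
grip_force: 0.0
```

Emit:
step_arm([
  {"travel": [0,0,0],"turn": [0,0,0]},
  {"travel": [0,0,0],"turn": [0,0,0]},
  {"travel": [0,0,0],"turn": [0,0,0]},
  {"travel": [0,0,0],"turn": [0,0,0]},
  {"travel": [0,0,0],"turn": [0,0,0]},
], gripper=0.05, force=50)

```text
time: 9.2
position: [0.5102, -0.1634, 0.0573]
tool_rot: [3.118, -0.382, 0.003]
ft_force: [-0.1, -0.3, -0.0]
grip_width: 0.283
grip_force: 0.0
```

Emit:
step_arm([
  {"travel": [0,0,0],"turn": [0,0,0]},
  {"travel": [0,0,0],"turn": [0,0,0]},
  {"travel": [0,0,0],"turn": [0,0,0]},
  {"travel": [0,0,0],"turn": [0,0,0]},
  {"travel": [0,0,0],"turn": [0,0,0]},
])

```text
time: 9.7
position: [0.5096, -0.163, 0.0564]
tool_rot: [3.118, -0.381, 0.0]
ft_force: [-1.1, 0.7, 3.6]
grip_width: 0.154
grip_force: 50.0
```

Emit:
step_arm([
  {"travel": [0,0,-0.005],"turn": [0,0,0]},
  {"travel": [0,0,-0.015],"turn": [0,0,0]},
  {"travel": [0,0,-0.03],"turn": [0,0,0]},
  {"travel": [0,0,-0.05],"turn": [0,0,0]},
  {"travel": [0,0,-0.07],"turn": [0,0,0]},
])

```text
time: 10.2
position: [0.5091, -0.163, 0.1274]
tool_rot: [3.118, -0.382, -0.001]
ft_force: [0.8, -0.2, -4.1]
grip_width: 0.159
grip_force: 50.0
```

Emit:
step_arm([
  {"travel": [0,0,-0.03],"turn": [0,0,0]},
  {"travel": [0,0,-0.06],"turn": [0,0,0]},
  {"travel": [0,0,-0.08],"turn": [0,0,0]},
  {"travel": [0,0,-0.08],"turn": [0,0,0]},
  {"travel": [0,0,-0.08],"turn": [0,0,0]},
])

```text
time: 10.7
position: [0.5091, -0.1631, 0.2062]
tool_rot: [3.118, -0.382, -0.0]
ft_force: [-0.2, -0.6, -4.1]
grip_width: 0.152
grip_force: 50.0
```

Run:
```python
from h import *
s=ctrl.get_state();print(s['torque'],s['ft_force'],s['position'],s['tool_rot'],s['grip_width'])
snap('w5')
a=ctrl.get_image('side')[:,:,::-1];cv2.imwrite('pics/sd3.png',cv2.resize(a[100:250,200:400],None,fx=4,fy=4,interpolation=cv2.INTER_CUBIC))
```

```text
[0.14526306 0.42283065 0.04154101] [-0.1720144  -0.63263435 -4.08090483] [ 0.50911577 -0.16306709  0.20616697] [ 3.11792445e+00 -3.81694417e-01 -3.91911111e-05] 0.15159844368164965
t 10.7 [ 0.5091 -0.1631  0.2062] [-0.2 -0.6 -4.1]
```

View pics/w5.png

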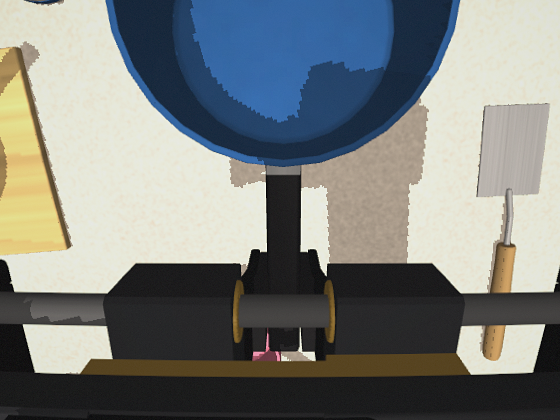

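The pan is held. Its rim front is at (283,165), and the handle is between the pads at x≈283. To find the sag, I'll use the depth at which the rim circle measures its known 60 mm radius.

Run:
```python
from h import *
a=cv2.imread('pics/w5.png');h=cv2.cvtColor(a,cv2.COLOR_BGR2HSV)
m=cv2.inRange(h,(98,90,30),(125,255,255));m[:,:80]=0;m[:,480:]=0;m[200:]=0
c=max(cv2.findContours(m,cv2.RETR_EXTERNAL,cv2.CHAIN_APPROX_NONE)[0],key=cv2.contourArea)[:,0]
c=c[(c[:,1]>3)]; c=c[(abs(c[:,0]-283)>22)]
o,d=ray('wrist',c,(np.zeros(3),np.zeros(3)))   # tool frame
g=np.array([0,0,-.005])
for off in(0,.003):
  for f in (-2,0,2,4,6,8):
    R=Ro.from_euler('y',-f,degrees=True).as_matrix() # pan x-> +z (down) for f>0
    oo=(o-g)@R;dd=d@R   # coordinates in pan-aligned frame
    P=oo+dd*((-.015+off-oo[2])/dd[:,2])[:,None]
    cc,r=circ(P);print(off,f,R[:,0].round(3),'centre',cc.round(4),'r',round(r,4))
```

```text
0 -2 [ 0.999  0.    -0.035] centre [ 0.1133 -0.0004] r 0.0555
0 0 [1. 0. 0.] centre [ 0.1142 -0.0004] r 0.0572
0 2 [0.999 0.    0.035] centre [ 0.1151 -0.0004] r 0.0588
0 4 [0.998 0.    0.07 ] centre [ 0.1161 -0.0004] r 0.0605
0 6 [0.995 0.    0.105] centre [ 0.1171 -0.0004] r 0.0621
0 8 [0.99  0.    0.139] centre [ 0.1183 -0.0004] r 0.0638
0.003 -2 [ 0.999  0.    -0.035] centre [ 0.1141 -0.0004] r 0.0569
0.003 0 [1. 0. 0.] centre [ 0.115  -0.0004] r 0.0585
0.003 2 [0.999 0.    0.035] centre [ 0.116  -0.0004] r 0.0602
0.003 4 [0.998 0.    0.07 ] centre [ 0.1172 -0.0004] r 0.0618
0.003 6 [0.995 0.    0.105] centre [ 0.1184 -0.0004] r 0.0635
0.003 8 [0.99  0.    0.139] centre [ 0.1197 -0.0004] r 0.0652
```

Sag is about 3° and the pan axis is about 0.116 m from the grip. I'll tilt the tool 3° to level the pan and carry it over the white pan with the handle along the notch direction (177.9°).

Run:
```python
from h import *
go([.5008,.1800,.207],-2.1,3)
```

```text
t 10.8 pos [ 0.5083 -0.1628  0.2046] F [-0.1 -0.3 -4.1] w 0.155 travel [-0.0899 -0.3309 -0.0021] turn [  0.29   3.16 -11.85]
```

Emit:
step_arm([
  {"travel": [-0.006,-0.02,-0.002],"turn": [0,0,0]},
  {"travel": [-0.015,-0.055,-0.002],"turn": [0,0,0]},
  {"travel": [-0.025,-0.092,-0.002],"turn": [0,0,0]},
  {"travel": [-0.035,-0.129,-0.002],"turn": [0,0,0]},
  {"travel": [-0.045,-0.165,-0.002],"turn": [0,0,0]},
])

```text
time: 11.3
position: [0.5043, 0.0095, 0.2065]
tool_rot: [-3.118, 0.382, 0.004]
ft_force: [1.1, -0.6, -3.4]
grip_width: 0.153
grip_force: 50.0
```

Emit:
step_arm([
  {"travel": [-0.01,-0.037,0],"turn": [0.05,0.6,-2]},
  {"travel": [-0.02,-0.074,0],"turn": [0.1,1.2,-5]},
  {"travel": [-0.03,-0.111,0],"turn": [0.2,2,-8]},
  {"travel": [-0.04,-0.145,0],"turn": [0.3,2.8,-10.5]},
  {"travel": [-0.045,-0.166,0],"turn": [0.3,3.15,-11.85]},
])

```text
time: 11.8
position: [0.5, 0.1832, 0.2069]
tool_rot: [3.139, -0.049, 0.083]
ft_force: [0.0, 0.0, -3.5]
grip_width: 0.153
grip_force: 50.0
```

Emit:
step_arm([
  {"travel": [0,0,0],"turn": [0,0,0]},
  {"travel": [0,0,0],"turn": [0,0,0]},
  {"travel": [0,0,0],"turn": [0,0,0]},
])

```text
time: 12.1
position: [0.5022, 0.1778, 0.2074]
tool_rot: [3.137, -0.062, 0.084]
ft_force: [-0.0, -0.4, -3.1]
grip_width: 0.155
grip_force: 50.0
```

Run:
```python
from h import *
snap('w6')
snap('w7')
s=ctrl.get_state();print(s['torque'],Ro.from_rotvec(s['tool_rot']).as_matrix().round(4).tolist())
go([.5008,.1800,.15],-2.1,3)
a=ctrl.get_image('side')[:,:,::-1];b=ctrl.get_image('scene')[:,:,::-1]
cv2.imwrite('pics/sd4.png',a);cv2.imwrite('pics/sc4.png',b)
c=np.hstack([cv2.resize(a[180:320,190:330],(400,400),interpolation=cv2.INTER_CUBIC),cv2.resize(b[130:270,290:430],(400,400),interpolation=cv2.INTER_CUBIC)])
cv2.imwrite('pics/both4.png',c)
a=cv2.imread('pics/w7.png');h=cv2.cvtColor(a,cv2.COLOR_BGR2HSV)
m=cv2.inRange(h,(98,90,30),(125,255,255));m[:,:80]=0;m[:,480:]=0;m[200:]=0
c=max(cv2.findContours(m,cv2.RETR_EXTERNAL,cv2.CHAIN_APPROX_NONE)[0],key=cv2.contourArea)[:,0]
print(cv2.boundingRect(c))
c=c[(c[:,1]>3)]; c=c[(abs(c[:,0]-283)>22)]
o,d=ray('wrist',c,(np.zeros(3),np.zeros(3)));g=np.array([0,0,-.005])
for f in (0,2,4,6):
    R=Ro.from_euler('y',-f,degrees=True).as_matrix();oo=(o-g)@R;dd=d@R
    P=oo+dd*((-.015-oo[2])/dd[:,2])[:,None];cc,r=circ(P);print(f,cc.round(4),round(r,4))
```

```text
t 12.1 [0.5022 0.1778 0.2074] [-0.  -0.4 -3.1]
t 12.15 [0.5022 0.1778 0.2075] [-0.  -0.3 -3. ]
[0.00147758 0.41564548 0.00659243] [[0.9977, -0.0397, 0.0542], [-0.0396, -0.9992, -0.0034], [0.0543, 0.0012, -0.9985]]
t 12.2 pos [0.5023 0.178  0.2077] F [ 0.8 -1.4 -2. ] w 0.153 travel [-0.0047 -0.002   0.0575] turn [ 0.08 -0.11 -0.17]
(105, 0, 356, 167)
0 [ 0.1142 -0.0003] 0.0573
2 [ 0.1151 -0.0003] 0.0589
4 [ 0.1161 -0.0003] 0.0606
6 [ 0.1172 -0.0003] 0.0623
```

View pics/both4.png

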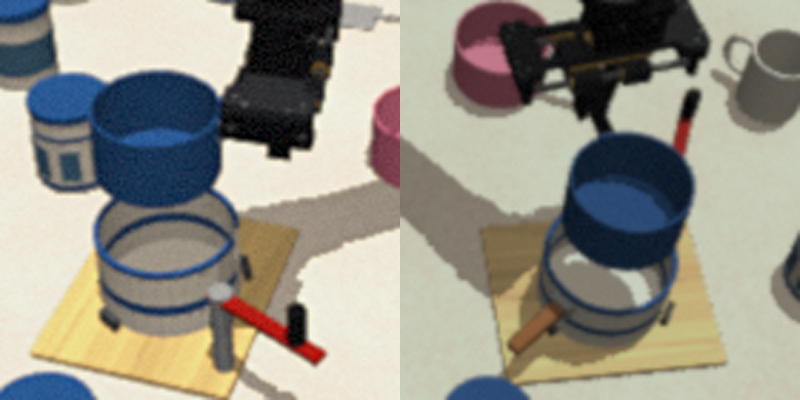

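The keeper is well open, and the pan hangs level just above the white pan. A small sideways correction comes first, then I lower it.

Run:
```python
from h import *
go([.5018,.1802,.165],-2.1,3.1)
go([.5018,.1802,.135],-2.1,3.1)
```

```text
t 12.3 pos [0.5022 0.1786 0.208 ] F [-0.7 -0.6 -3. ] w 0.155 travel [-0.0028 -0.0016  0.0429] turn [ 0.06 -0.04 -0.12]
t 12.3 pos [0.5022 0.1786 0.208 ] F [-0.7 -0.6 -3. ] w 0.155 travel [-0.0045 -0.0016  0.0728] turn [ 0.06 -0.04 -0.12]
```

Emit:
step_arm([
  {"travel": [-0.0015,-0.0016,0.015],"turn": [0,0,0]},
  {"travel": [-0.003,-0.0016,0.04],"turn": [0,0,0]},
  {"travel": [-0.003,-0.0016,0.043],"turn": [0,0,0]},
  {"travel": [-0.003,-0.0016,0.043],"turn": [0,0,0]},
  {"travel": [-0.003,-0.0016,0.043],"turn": [0,0,0]},
])

```text
time: 12.8
position: [0.5018, 0.1817, 0.1656]
tool_rot: [3.139, -0.058, 0.088]
ft_force: [1.1, 0.4, -2.6]
grip_width: 0.154
grip_force: 50.0
```

Run:
```python
from h import *
s=ctrl.get_state();print(s['torque'].round(3))
snap('w8')
go([.5018,.1802,.135],-2.1,3.1)
# notch & rim visibility beside the bowl: whitish/blue gap around the handle
a=cv2.imread('pics/w8.png');po=pose('w8')
m=ctrl.camera_model('wrist');R=Ro.from_rotvec(po[1]).as_matrix();T=m['T_tool_cam']
for r,z in((.070,.09),(.066,.09)):
  for dth in(-8.2,8.2):
    t=np.deg2rad(177.9+dth);X=np.array([.6171+r*np.cos(t),.1758+r*np.sin(t),z]);c=T[:3,:3].T@(R.T@(X-po[0])-T[:3,3]);print('notch edge px',(m['fx']*c[0]/c[2]+m['cx']).round(0),(m['fy']*c[1]/c[2]+m['cy']).round(0))
```

```text
[ 0.067  0.391 -0.009]
t 12.8 [0.5018 0.1817 0.1656] [ 1.1  0.4 -2.6]
t 12.85 pos [0.502  0.1818 0.1659] F [-0.4 -0.4 -2. ] w 0.153 travel [-0.0019  0.0016  0.0309] turn [-0.   -0.15 -0.  ]
notch edge px 270.0 164.0
notch edge px 302.0 164.0
notch edge px 271.0 158.0
notch edge px 301.0 158.0
```

Emit:
step_arm([
  {"travel": [-0.001,0.0015,0.008],"turn": [0,0,0]},
  {"travel": [-0.0015,0.0015,0.016],"turn": [0,0,0]},
  {"travel": [-0.0019,0.0015,0.024],"turn": [0,0,0]},
  {"travel": [-0.002,0.0015,0.031],"turn": [0,0,0]},
  {"travel": [-0.002,0.0015,0.031],"turn": [0,0,0]},
])

```text
time: 13.35
position: [0.5, 0.1796, 0.1324]
tool_rot: [3.138, -0.057, 0.082]
ft_force: [-0.6, -0.6, -3.6]
grip_width: 0.158
grip_force: 50.0
```

Emit:
step_arm([
  {"travel": [0,0,0],"turn": [0,0,0]},
  {"travel": [0,0,0],"turn": [0,0,0]},
])

```text
time: 13.55
position: [0.5013, 0.1802, 0.1342]
tool_rot: [3.139, -0.057, 0.087]
ft_force: [0.5, -0.6, -2.9]
grip_width: 0.153
grip_force: 50.0
```

Run:
```python
from h import *
s=ctrl.get_state();print(s['torque'].round(3))
snap('w9')
go([.5018,.1802,.100],-2.1,3.1)
```

```text
[ 0.065  0.458 -0.033]
t 13.55 [0.5013 0.1802 0.1342] [ 0.5 -0.6 -2.9]
t 13.6 pos [0.5013 0.1801 0.1343] F [-0.3 -0.5 -2.4] w 0.157 travel [-0.0014 -0.0001  0.0343] turn [ 0.02 -0.1   0.  ]
```

Emit:
step_arm([
  {"travel": [-0.0003,0,0.009],"turn": [0,0,0]},
  {"travel": [-0.0006,0,0.018],"turn": [0,0,0]},
  {"travel": [-0.001,0,0.027],"turn": [0,0,0]},
  {"travel": [-0.0014,0,0.035],"turn": [0,0,0]},
  {"travel": [-0.0014,0,0.035],"turn": [0,0,0]},
])

```text
time: 14.1
position: [0.5002, 0.1795, 0.0971]
tool_rot: [3.138, -0.057, 0.081]
ft_force: [-0.3, 1.2, -2.6]
grip_width: 0.154
grip_force: 50.0
```

Emit:
step_arm([
  {"travel": [0,0,0],"turn": [0,0,0]},
  {"travel": [0,0,0],"turn": [0,0,0]},
])

```text
time: 14.3
position: [0.5019, 0.1802, 0.0993]
tool_rot: [3.139, -0.057, 0.088]
ft_force: [-0.0, 0.1, -3.6]
grip_width: 0.157
grip_force: 50.0
```

Run:
```python
from h import *
s=ctrl.get_state();print(s['torque'].round(3))
im=snap('w10');cv2.imwrite('pics/w10c.png',cv2.resize(im[60:360,140:430],None,fx=2,fy=2))
go([.5018,.1802,.082],-2.1,3.1)
po=pose('w10');m=ctrl.camera_model('wrist');R=Ro.from_rotvec(po[1]).as_matrix();T=m['T_tool_cam']
for r in (.070,.066):
  for dth in(-8.2,8.2):
    t=np.deg2rad(177.9+dth);X=np.array([.6171+r*np.cos(t),.1758+r*np.sin(t),.09]);c=T[:3,:3].T@(R.T@(X-po[0])-T[:3,3]);print('notch edge px',(m['fx']*c[0]/c[2]+m['cx']).round(0),(m['fy']*c[1]/c[2]+m['cy']).round(0))
```

```text
[ 0.057  0.468 -0.067]
t 14.3 [0.5019 0.1802 0.0993] [-0.   0.1 -3.6]
t 14.35 pos [0.5019 0.1801 0.0993] F [ 0.8  0.2 -4.5] w 0.154 travel [-0.0011 -0.0001  0.0173] turn [ 0.02 -0.1   0.  ]
notch edge px 261.0 180.0
notch edge px 306.0 180.0
notch edge px 263.0 171.0
notch edge px 305.0 171.0
```

View pics/w10c.png

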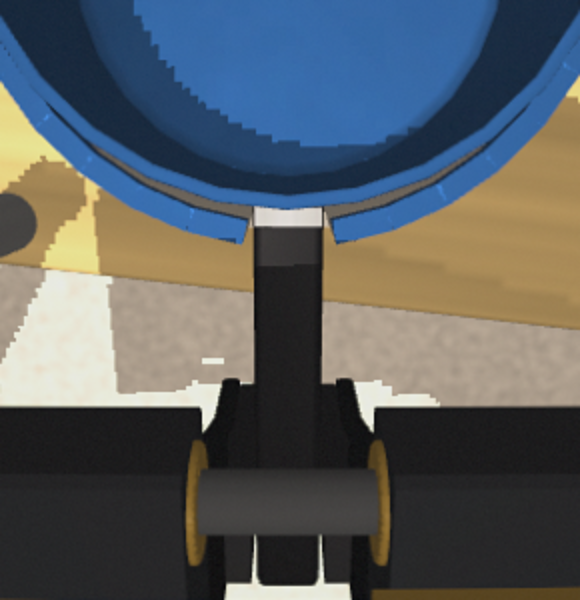

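The handle (crop x 254–323) is centred in the notch (244–334), so I can lower it gently and feel for contact.

Emit:
step_arm([
  {"travel": [-0.0002,0,0.004],"turn": [0,0,0]},
  {"travel": [-0.0004,0,0.008],"turn": [0,0,0]},
  {"travel": [-0.0007,0,0.012],"turn": [0,0,0]},
  {"travel": [-0.001,0,0.016],"turn": [0,0,0]},
  {"travel": [-0.001,0,0.016],"turn": [0,0,0]},
])

```text
time: 14.85
position: [0.5008, 0.1797, 0.082]
tool_rot: [3.138, -0.057, 0.084]
ft_force: [0.1, -0.7, -3.3]
grip_width: 0.154
grip_force: 50.0
```

Emit:
step_arm([
  {"travel": [0,0,0],"turn": [0,0,0]},
  {"travel": [0,0,0],"turn": [0,0,0]},
])

```text
time: 15.05
position: [0.5015, 0.18, 0.083]
tool_rot: [3.138, -0.057, 0.087]
ft_force: [0.7, -0.7, -3.1]
grip_width: 0.156
grip_force: 50.0
```

Run:
```python
from h import *
s=ctrl.get_state();print(s['torque'].round(3))
go([.5018,.1802,.070],-2.1,3.1)
```

```text
[-0.001  0.445 -0.031]
t 15.05 pos [0.5015 0.18   0.083 ] F [ 0.7 -0.7 -3.1] w 0.156 travel [-0.0005 -0.0002  0.013 ] turn [ 0.03 -0.07  0.  ]
```

Still free, and the handle is already below rim level inside the notch. Going down in 2 mm rows.

Emit:
step_arm([
  {"travel": [-0.0001,0,0.002],"turn": [0,0,0]},
  {"travel": [-0.0002,0,0.004],"turn": [0,0,0]},
  {"travel": [-0.0003,0,0.006],"turn": [0,0,0]},
  {"travel": [-0.0004,0,0.008],"turn": [0,0,0]},
  {"travel": [-0.0005,0,0.009],"turn": [0,0,0]},
])

```text
time: 15.55
position: [0.5012, 0.1798, 0.0735]
tool_rot: [3.138, -0.057, 0.086]
ft_force: [0.8, -0.4, -2.8]
grip_width: 0.156
grip_force: 50.0
```

Emit:
step_arm([
  {"travel": [-0.0001,0,0.001],"turn": [0,0,0]},
  {"travel": [-0.0001,0,0.002],"turn": [0,0,0]},
  {"travel": [-0.0001,0,0.002],"turn": [0,0,0]},
])

```text
time: 15.85
position: [0.5015, 0.18, 0.0718]
tool_rot: [3.138, -0.057, 0.087]
ft_force: [-0.9, 0.2, -3.4]
grip_width: 0.157
grip_force: 50.0
```

Run:
```python
from h import *
s=ctrl.get_state();print(s['torque'].round(3))
go([.5018,.1802,.070],-2.1,3.1)
```

```text
[ 0.061  0.43  -0.005]
t 15.85 pos [0.5015 0.18   0.0718] F [-0.9  0.2 -3.4] w 0.157 travel [ 0.0002 -0.0002  0.0019] turn [ 0.03 -0.06  0.01]
```

Emit:
step_arm([
  {"travel": [0,0,0.0005],"turn": [0,0,0]},
  {"travel": [0,0,0.001],"turn": [0,0,0]},
  {"travel": [0,0,0.0015],"turn": [0,0,0]},
  {"travel": [0,0,0.0015],"turn": [0,0,0]},
])

```text
time: 16.25
position: [0.5016, 0.18, 0.0707]
tool_rot: [3.138, -0.057, 0.087]
ft_force: [-2.6, -0.4, 0.7]
grip_width: 0.153
grip_force: 50.0
```

Emit:
step_arm([
  {"travel": [0,0,0.0005],"turn": [0,0,0]},
  {"travel": [0,0,0.001],"turn": [0,0,0]},
  {"travel": [0,0,0.0015],"turn": [0,0,0]},
  {"travel": [0,0,0.0015],"turn": [0,0,0]},
])

```text
time: 16.65
position: [0.5009, 0.1801, 0.0698]
tool_rot: [3.137, -0.057, 0.085]
ft_force: [-7.1, -1.2, 10.2]
grip_width: 0.156
grip_force: 50.0
```

Run:
```python
from h import *
s=ctrl.get_state();print(s['torque'].round(3))
go([.5018,.1802,.070],-2.1,3.1)
```

```text
[-0.304  1.551 -0.049]
t 16.65 pos [0.5009 0.1801 0.0698] F [-7.1 -1.2 10.2] w 0.156 travel [ 0.0009 -0.0001 -0.0001] turn [0.1  0.01 0.03]
```

Contact with the floor came at the expected home height (TCP about 0.070), with a small side load. I'll ease off slightly and release so it settles flat.

Emit:
step_arm([
  {"travel": [-0.0005,0,-0.001],"turn": [0,0,0]},
  {"travel": [-0.0005,0,-0.0015],"turn": [0,0,0]},
  {"travel": [-0.0005,0,-0.0015],"turn": [0,0,0]},
])

```text
time: 16.95
position: [0.5014, 0.1801, 0.0705]
tool_rot: [3.139, -0.058, 0.088]
ft_force: [-1.2, -0.4, 0.2]
grip_width: 0.154
grip_force: 50.0
```

Emit:
step_arm([
  {"travel": [0,0,0],"turn": [0,0,0]},
  {"travel": [0,0,0],"turn": [0,0,0]},
  {"travel": [0,0,0],"turn": [0,0,0]},
  {"travel": [0,0,0],"turn": [0,0,0]},
  {"travel": [0,0,0],"turn": [0,0,0]},
], gripper=0.5)

```text
time: 17.45
position: [0.5011, 0.1799, 0.0703]
tool_rot: [3.138, -0.058, 0.087]
ft_force: [-0.3, -0.4, -0.4]
grip_width: 0.474
grip_force: 0.0
```

Emit:
step_arm([
  {"travel": [-0.001,0,-0.02],"turn": [0,0,0]},
  {"travel": [-0.003,0,-0.06],"turn": [0,0,0]},
  {"travel": [-0.005,0,-0.1],"turn": [0,0,0]},
  {"travel": [-0.01,0,-0.13],"turn": [0,-3.1,0]},
  {"travel": [-0.01,0,-0.13],"turn": [0,-3.1,0]},
])

```text
time: 17.95
position: [0.4868, 0.1816, 0.2042]
tool_rot: [-3.14, 0.058, -0.013]
ft_force: [1.2, 0.3, -0.5]
grip_width: 0.505
grip_force: 0.0
```

Emit:
step_arm([
  {"travel": [0,0,0],"turn": [0,0,0]},
  {"travel": [0,0,0],"turn": [0,0,0]},
])

```text
time: 18.15
position: [0.4831, 0.1803, 0.1983]
tool_rot: [3.14, -0.057, -0.001]
ft_force: [-0.3, -0.3, -0.5]
grip_width: 0.5
grip_force: 0.0
```

Run:
```python
from h import *
a=snap('w11');po=pose('w11');h=cv2.cvtColor(a,cv2.COLOR_BGR2HSV)
# handle: dark band
hm=(a.max(2)<70).astype(np.uint8)*255;hm[262:]=0;hm[:,:220]=0;hm[:,350:]=0
for x in cv2.findContours(hm,cv2.RETR_EXTERNAL,cv2.CHAIN_APPROX_NONE)[0]:
    if cv2.contourArea(x)>300:
        r=cv2.minAreaRect(x);print('blk',r,plane('wrist',cv2.boxPoints(r),.081,po)[:,:2].round(4).tolist())
m=cv2.inRange(h,(98,90,30),(125,255,255))
for x in cv2.findContours(m,cv2.RETR_CCOMP,cv2.CHAIN_APPROX_NONE)[0]:
    if cv2.contourArea(x)>2000:
        P=plane('wrist',x[:,0],.09,po);print('blue',cv2.boundingRect(x),circ(P))
for v in range(100,262,20):
    d=np.where(a[v,200:370].max(1)<70)[0]+200;print(v,d.min() if len(d) else None,d.max() if len(d) else None)
```

```text
t 18.15 [0.4831 0.1803 0.1983] [-0.3 -0.3 -0.5]
blk ((282.5, 170.0), (106.0, 19.0), 90.0) [[0.5529, 0.185], [0.5524, 0.1715], [0.4731, 0.1739], [0.4736, 0.1885]]
blue (192, 0, 183, 111) (array([0.59999135, 0.176276  ]), np.float64(0.04902938931871449))
100 254 312
120 234 330
140 274 292
160 274 292
180 274 291
200 274 291
220 274 291
240 None None
260 216 351
```

The handle lies in the notch with tip at (0.473,0.181), which puts the pan axis at about (0.618,0.177), on the white pan's axis. Next I return to the knob.

Run:
```python
from h import *
go([.4705,.3180,.198],20)
```

```text
t 18.2 pos [0.4829 0.1803 0.1981] F [-0.  -0.1  0.6] w 0.505 travel [-1.750e-02 -1.372e-01 -1.000e-04] turn [  0.06   0.09 -22.09]
```

Emit:
step_arm([
  {"travel": [-0.0175,-0.137,0],"turn": [0,0,-22]},
  {"travel": [-0.0175,-0.137,0],"turn": [0,0,-22]},
  {"travel": [-0.0175,-0.137,0],"turn": [0,0,-22]},
  {"travel": [-0.0175,-0.137,0],"turn": [0,0,-22]},
  {"travel": [-0.0175,-0.137,0],"turn": [0,0,-22]},
], gripper=0.65)

```text
time: 18.7
position: [0.4702, 0.3187, 0.1981]
tool_rot: [3.093, 0.546, -0.003]
ft_force: [-0.6, -0.8, 0.5]
grip_width: 0.646
grip_force: 0.0
```

Emit:
step_arm([
  {"travel": [0,0,0],"turn": [0,0,0]},
  {"travel": [0,0,0],"turn": [0,0,0]},
])

```text
time: 18.9
position: [0.472, 0.3163, 0.199]
tool_rot: [3.093, 0.538, 0.0]
ft_force: [-0.4, -0.6, 0.3]
grip_width: 0.65
grip_force: 0.0
```

Run:
```python
from h import *
a=snap('w12');po=pose('w12');h=cv2.cvtColor(a,cv2.COLOR_BGR2HSV)
rd=cv2.inRange(h,(0,150,60),(6,255,255))|cv2.inRange(h,(174,150,60),(179,255,255))
c=max(cv2.findContours(rd,cv2.RETR_EXTERNAL,cv2.CHAIN_APPROX_NONE)[0],key=cv2.contourArea)
r=cv2.minAreaRect(c);B=plane('wrist',cv2.boxPoints(r),.102,po)[:,:2];print('red',r,B.round(4).tolist())
# knob: dark blob adjoining the red bar
k=(a.max(2)<60).astype(np.uint8)*255
x,y,w,hh=cv2.boundingRect(c);print((x,y,w,hh))
for q in cv2.findContours(k,cv2.RETR_EXTERNAL,cv2.CHAIN_APPROX_NONE)[0]:
    if cv2.contourArea(q)>150: print('dark',cv2.boundingRect(q),cv2.contourArea(q))
go([.4705,.3180,.125],20)
```

```text
t 18.9 [0.472  0.3163 0.199 ] [-0.4 -0.6  0.3]
red ((324.6800231933594, 181.24002075195312), (23.200000762939453, 115.20000457763672), 53.13010025024414) [[0.4778, 0.3271], [0.5439, 0.2849], [0.5357, 0.2711], [0.4682, 0.3132]]
(272, 138, 104, 82)
dark (264, 207, 28, 42) 916.5
dark (0, 172, 560, 248) 71011.0
dark (489, 149, 71, 23) 759.5
dark (400, 125, 22, 28) 297.5
dark (549, 59, 11, 59) 277.0
dark (501, 4, 59, 57) 1633.5
dark (35, 0, 78, 99) 5387.0
t 18.95 pos [0.472  0.3165 0.1992] F [ 0.5 -0.1  0.5] w 0.651 travel [-0.0009 -0.0021  0.0742] turn [ 0.11 -0.02 -0.26]
```

Emit:
step_arm([
  {"travel": [0.001,-0.0023,0.03],"turn": [0,0,0]},
  {"travel": [0.001,-0.0023,0.06],"turn": [0,0,0]},
  {"travel": [0.001,-0.0023,0.074],"turn": [0,0,0]},
  {"travel": [0.001,-0.0023,0.074],"turn": [0,0,0]},
])

```text
time: 19.35
position: [0.4708, 0.3189, 0.1236]
tool_rot: [3.092, 0.541, -0.005]
ft_force: [-0.6, -0.3, 0.4]
grip_width: 0.65
grip_force: 0.0
```

Emit:
step_arm([
  {"travel": [0,0,0],"turn": [0,0,0]},
  {"travel": [0,0,0],"turn": [0,0,0]},
  {"travel": [0,0,0],"turn": [0,0,0]},
  {"travel": [0,0,0],"turn": [0,0,0]},
  {"travel": [0,0,0],"turn": [0,0,0]},
], gripper=0.1, force=10)

```text
time: 19.85
position: [0.4718, 0.3208, 0.126]
tool_rot: [3.094, 0.543, 0.003]
ft_force: [-0.8, -0.4, -0.0]
grip_width: 0.286
grip_force: 0.0
```

Emit:
step_arm([
  {"travel": [0,0,0],"turn": [0,0,0]},
  {"travel": [0,0,0],"turn": [0,0,0]},
  {"travel": [0,0,0],"turn": [0,0,0]},
])

```text
time: 20.15
position: [0.4721, 0.3205, 0.1258]
tool_rot: [3.093, 0.542, 0.003]
ft_force: [0.0, -0.7, 0.9]
grip_width: 0.204
grip_force: 10.0
```

Run:
```python
from h import *
s=ctrl.get_state();p=s['position'];print(p,s['ft_force'])
H=np.array([.5465,.2723]);psi=np.deg2rad(-8.9);d=p[:2]-H;v=Ro.from_euler('z',8.9,degrees=True).apply(np.r_[d,0])
th=np.arctan2(-v[0],-v[1]);print(np.hypot(*d),th)
def P(t):return H+.088*np.array([np.cos(psi)*-np.sin(t)+np.sin(psi)*np.cos(t), -np.sin(psi)*np.sin(t)-np.cos(psi)*np.cos(t)])
R=Ro.from_rotvec(s['tool_rot']);t=np.linspace(th,0,16)
for k in range(3):
    print([R.inv().apply(np.r_[P(x)-P(t[5*k]),0])[:2].round(4).tolist() for x in t[5*k+1:5*k+6]])
```

```text
[0.4720526  0.32052771 0.12575636] [ 0.03485874 -0.68634864  0.92244356]
0.0887035895027653 1.9902955649400342
[[-0.0088, 0.0077], [-0.0165, 0.0164], [-0.023, 0.0261], [-0.0282, 0.0366], [-0.0319, 0.0476]]
[[-0.0022, 0.0115], [-0.0029, 0.0231], [-0.0021, 0.0347], [0.0003, 0.0462], [0.0042, 0.0572]]
[[0.0053, 0.0104], [0.0119, 0.02], [0.0198, 0.0286], [0.0287, 0.0362], [0.0385, 0.0425]]
```

Emit:
step_arm([
  {"travel": [-0.009,0.0077,0],"turn": [0,0,0]},
  {"travel": [-0.0165,0.0165,0],"turn": [0,0,0]},
  {"travel": [-0.023,0.026,0],"turn": [0,0,0]},
  {"travel": [-0.028,0.0366,0],"turn": [0,0,0]},
  {"travel": [-0.032,0.0476,0],"turn": [0,0,0]},
])

```text
time: 20.65
position: [0.4554, 0.2648, 0.1255]
tool_rot: [3.094, 0.545, -0.003]
ft_force: [-2.7, 2.3, 2.7]
grip_width: 0.201
grip_force: 10.0
```

Emit:
step_arm([
  {"travel": [-0.0022,0.0115,0],"turn": [0,0,0]},
  {"travel": [-0.003,0.023,0],"turn": [0,0,0]},
  {"travel": [-0.002,0.0347,0],"turn": [0,0,0]},
  {"travel": [0.0003,0.046,0],"turn": [0,0,0]},
  {"travel": [0.0042,0.057,0],"turn": [0,0,0]},
])

```text
time: 21.15
position: [0.4818, 0.2115, 0.1255]
tool_rot: [3.093, 0.542, 0.001]
ft_force: [-2.3, 1.5, 1.9]
grip_width: 0.199
grip_force: 10.0
```

Emit:
step_arm([
  {"travel": [0.0053,0.0104,0],"turn": [0,0,0]},
  {"travel": [0.012,0.02,0],"turn": [0,0,0]},
  {"travel": [0.02,0.0286,0],"turn": [0,0,0]},
  {"travel": [0.0287,0.0362,0],"turn": [0,0,0]},
  {"travel": [0.0385,0.0425,0],"turn": [0,0,0]},
])

```text
time: 21.65
position: [0.5326, 0.1857, 0.1255]
tool_rot: [3.094, 0.542, 0.001]
ft_force: [-4.6, 1.5, 1.9]
grip_width: 0.202
grip_force: 10.1
```

Emit:
step_arm([
  {"travel": [0,0,0],"turn": [0,0,0]},
  {"travel": [0,0,0],"turn": [0,0,0]},
  {"travel": [0,0,0],"turn": [0,0,0]},
])

```text
time: 21.95
position: [0.5327, 0.1861, 0.1255]
tool_rot: [3.094, 0.543, 0.004]
ft_force: [2.4, 2.7, -2.9]
grip_width: 0.204
grip_force: 10.0
```

Emit:
step_arm([
  {"travel": [0,0,0],"turn": [0,0,0]},
  {"travel": [0,0,0],"turn": [0,0,0]},
  {"travel": [0,0,0],"turn": [0,0,0]},
  {"travel": [0,0,0],"turn": [0,0,0]},
  {"travel": [0,0,0],"turn": [0,0,0]},
], gripper=0.65)

```text
time: 22.45
position: [0.5317, 0.1858, 0.1256]
tool_rot: [3.093, 0.543, 0.001]
ft_force: [-0.5, 0.0, 0.1]
grip_width: 0.569
grip_force: 0.0
```

Emit:
step_arm([
  {"travel": [0,0,-0.03],"turn": [0,0,0]},
  {"travel": [0,0,-0.08],"turn": [0,0,0]},
  {"travel": [-0.02,0,-0.13],"turn": [0,0,0]},
  {"travel": [-0.02,0,-0.17],"turn": [0,0,0]},
  {"travel": [-0.02,0,-0.17],"turn": [0,0,0]},
])

```text
time: 22.95
position: [0.5152, 0.1808, 0.3024]
tool_rot: [3.093, 0.543, 0.019]
ft_force: [1.1, 0.0, 0.6]
grip_width: 0.649
grip_force: 0.0
```

Emit:
step_arm([
  {"travel": [0,0,0],"turn": [0,0,0]},
  {"travel": [0,0,0],"turn": [0,0,0]},
])

```text
time: 23.15
position: [0.5122, 0.1788, 0.2942]
tool_rot: [3.093, 0.542, -0.002]
ft_force: [-0.4, 0.7, -0.9]
grip_width: 0.651
grip_force: 0.0
```

Run:
```python
from h import *
a=snap('w13');po=pose('w13');h=cv2.cvtColor(a,cv2.COLOR_BGR2HSV)
rd=cv2.inRange(h,(0,150,60),(6,255,255))|cv2.inRange(h,(174,150,60),(179,255,255));rd[262:]=0
r=cv2.minAreaRect(cv2.findNonZero(rd));B=plane('wrist',cv2.boxPoints(r),.102,po)[:,:2];print('red',r,B.round(4).tolist())
e=B-[.5465,.2723];v=Ro.from_euler('z',8.9,degrees=True).apply(np.c_[e,np.zeros(4)]);print('carrier rel hinge',v[:,:2].round(4).tolist())
f=v[np.argsort(v[:,1])];far=f[:2].mean(0);near=f[2:].mean(0);print('theta',np.arctan2(-(far-near)[0],-(far-near)[1]))
m=cv2.inRange(h,(98,90,30),(125,255,255));m[262:]=0
x=max(cv2.findContours(m,cv2.RETR_EXTERNAL,cv2.CHAIN_APPROX_NONE)[0],key=cv2.contourArea);print(cv2.boundingRect(x))
# grey/white gap between rims: large rim fit vs handle
P=plane('wrist',cv2.convexHull(x)[:,0],.09,po);print(circ(P))
# handle tip triangulation w11 & w13
k=(a.max(2)<60).astype(np.uint8)*255;k[262:]=0
for q in cv2.findContours(k,cv2.RETR_EXTERNAL,cv2.CHAIN_APPROX_NONE)[0]:
    if 300<cv2.contourArea(q)<9000: r=cv2.minAreaRect(q);print('dark',r,cv2.boxPoints(r).round(0).tolist(),plane('wrist',cv2.boxPoints(r),.081,po)[:,:2].round(4).tolist())
```

```text
t 23.15 [0.5122 0.1788 0.2942] [-0.4  0.7 -0.9]
red ((257.89691162109375, 152.31495666503906), (113.52078247070312, 16.751361846923828), 28.86716079711914) [[0.5378, 0.2658], [0.553, 0.2626], [0.5365, 0.1589], [0.5205, 0.1611]]
carrier rel hinge [[-0.0076, -0.0078], [0.0079, -0.0086], [0.0076, -0.1136], [-0.0085, -0.1139]]
theta 0.0053656438190313105
(261, 14, 128, 136)
(array([0.61649224, 0.17627893]), np.float64(0.059617103250547976))
dark ((280.3793029785156, 179.05172729492188), (21.91204833984375, 81.89164733886719), 21.801406860351562) [[255.0, 213.0], [285.0, 137.0], [306.0, 145.0], [275.0, 221.0]] [[0.4735, 0.1961], [0.5575, 0.1929], [0.5569, 0.1713], [0.4723, 0.1732]]
dark ((500.3000793457031, 36.09999084472656), (23.702320098876953, 21.0190372467041), 63.43495178222656) [[486.0, 30.0], [504.0, 21.0], [515.0, 42.0], [496.0, 51.0]] [[0.7147, 0.0516], [0.7287, 0.0386], [0.716, 0.0202], [0.7018, 0.0334]]
dark ((541.2249755859375, 25.048860549926758), (55.66127014160156, 13.544718742370605), 60.83238220214844) [[522.0, 4.0], [534.0, -3.0], [561.0, 46.0], [549.0, 53.0]] [[0.7478, 0.0298], [0.7572, 0.0218], [0.7299, -0.0241], [0.7202, -0.0159]]
dark ((15.5, 46.5), (93.0, 31.0), 90.0) [[-0.0, 0.0], [31.0, 0.0], [31.0, 93.0], [0.0, 93.0]] [[0.5883, 0.4864], [0.5973, 0.4572], [0.5147, 0.4417], [0.5046, 0.4723]]
```

The keeper reads 0.005 rad, which is shut. The small pan's rim measures 59.6 mm radius at home height, centred on the white pan's axis. The robot is clear, so I'm handing in.

```bash
python3 -c "
from bench import ctrl
print(ctrl.close_job())"
```

```text
the job is handed in; nothing more can be done
None
```

The job is handed in after about 23 s: the small blue pan stands in the large white pan with its handle in the notch, the keeper is swung back shut over the handle (measured 0.005 rad), and I touched none of the other things on the counter.

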